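# Un-nest two returned part bins and put each back in its row of the sloping bin rack

### The job

The two emptied part bins came back nested. Grip the small yellow bin through the finger cut-outs in the sides of the black bin, draw it straight out without lifting the black bin off the bench, and set it down upright on the bench beside it. The gaps in the bin rack leave no room for fingers beside a bin, so then take each bin by its front and back and put it back, the yellow one in the gap between the two filled yellow bins and the black one in the gap between the two filled black bins: flat on the slope, touching the lip at the foot of its row, label side to the front like its neighbours, and leave the filled bins, the flux bottle and the solder reel where they are.

Things in the scene. Friction and masses are not known exactly. Their poses are not given: they have to be found in the camera images.
- yellow_bin_center (a point): Empty yellow bin, open on top, 58 mm front to back (x), 52 wide (y), 42 high, walls 3 mm, 35 g. Point: its centre, 21 mm above its underside; z up, -x is the front with a flush white label. It starts inside the black bin, facing the same way, with 2 mm play all round; underside 3 mm above the bench, rim 3 mm below the black rim.
- yellow_bin_front (a point): Middle of the yellow bin's front (label) wall, half-way up.
- black_bin_center (a point): Empty black bin, open on top, 68 mm front to back (x), 62 wide (y), 48 high, walls 3 mm, 60 g. Point: its centre, 24 mm above its underside; z up, -x is the front with a flush white label. Each side wall (+y, -y) has a finger cut-out 46 mm wide, open at the top, down to 15 mm above the underside. Bench free 25 mm all round and 120 mm straight behind it (world +x).
- black_bin_front (a point): Middle of the black bin's front (label) wall, half-way up.
- rack: Fixed grey sheet-metal rack, 300 mm wide (y), 175 deep (x), slope rising 20 degrees away from the robot from 12 to 76 mm high. Origin: middle of its footprint; x to the back, y left. Lips, 4 mm thick, 10 high, run across at the front edge (yellow row) and 100 mm up the slope (black row). Free slope behind: yellow row 38 mm, black row 14 mm, then a 14 mm high edge. A bin does not slide down by itself.
- yellow_left_center (a point): Filled yellow bin (same outside as the empty yellow one, filled with brass standoffs, 0.16 kg) left of the gap in the yellow row. Flat on the 20 degree slope, against its lip: x up the slope, z square to it, y left along the row. Point: the bin's centre. The empty bin's centre belongs 60 mm to the right of it, along the row (8 mm free on either side).
- yellow_right_center (a point): Filled yellow bin right of the gap in the yellow row, 120 mm from the left one. Flat on the 20 degree slope, against its lip: x up the slope, z square to it, y left along the row. Point: the bin's centre.
- black_left_center (a point): Filled black bin (same outside as the empty black one, holding green terminal blocks, 0.14 kg) left of the gap in the black row. Flat on the 20 degree slope, against its lip: x up the slope, z square to it, y left along the row. Point: the bin's centre. The empty bin's centre belongs 70 mm to the right of it, along the row (8 mm free on either side).
- black_right_center (a point): Filled black bin right of the gap in the black row, 140 mm from the left one. Flat on the 20 degree slope, against its lip: x up the slope, z square to it, y left along the row. Point: the bin's centre.
- flux_bottle: Bystander: bottle with black dropper cap, 34 mm diameter, 96 mm high, origin in its underside.
- solder_reel: Bystander: reel of solder with blue flanges, standing on its flange, 56 mm diameter, 36 mm high, origin in its underside.

How it is judged:
By the outcome, as a careful person would: the job done as asked, in the order asked, and still so for the second after the job is handed in, with the robot touching nothing.
It also fails if it takes over 58 s, if anything falls off the work surface, if the arm or the gripper's body presses on something with over 40 N, if the wrist force passes 120 N, or if a joint passes its speed limit or range.

### The arm

A 6-joint arm with a two-finger parallel gripper is mounted at the origin on a cart in front of the work surface, level with it; the furniture and walls round the work are solid. World frame = base frame: x ahead of the robot, y to its left, z up, the work surface at z = 0. Lengths are in mm, angles in rad, forces in N, time in s.
With the tool pointing down it reaches from about 325 to 875 mm from the base axis. Payload 4.4 kg.
Tool frame: the origin (TCP) lies at the very end of the fingers, on their centre line; the grasp point (between the pads) lies 19 mm behind it; z points along the fingers, y is the line along which they close (so a half turn about z gives the same grasp; the last joint's range is limited). The gripper opens to 85 mm and grips with 20 to 120 N. Pads are 22 mm wide; open, the fingers measure 114 mm over their backs; the gripper's body (76 mm by 85 mm) begins 54 mm behind the grasp point. The pads swing forward as they close: fully open they stand 13 mm farther back than shut.
Start: joints at [1.044, 0.207, 1.542, -0, 1.393, -0.15], TCP at [211.579, 534.66, 231.282] pointing down, gripper open.
Joint ranges: [-2.73, 2.73], [-0.86, 2.22], [0.23, 2.46], [-1.11, 4.25], [0.08, 2.63], [-2.82, 2.82]. Speed limits (rad/s): [2.79, 2.79, 3.14, 3.14, 3.14, 3.14].

### API

Orientations are given as a rotation vector (axis times angle).
In Python, from bench import monitor, imaging, order gives the robot as it stands.
- The arm moves only by the shell command python3 -m pendant 'ROWS'. ROWS is JSON, a list that holds one entry, the list of rows, each a list of 7 numbers: the shift along the tool's x, y, z in units of 40 mm (1.0 is 40 mm), then the turn, a rotation vector about the tool's x, y, z in units of 6 degrees (1.0 is 6 degrees), then the gripper's target within -1 to 1 (fully open at 1, half-way at 0, shut at -1). A call has 1 to 12 rows; each row is the pose to reach, as a shift and turn from the pose commanded when the call began, along the tool's axes at that moment; what a row does not reach only later rows make up. A row lasts 1/12 s, in which the tool goes at most 41.7 mm and 7.16 degrees, less where a joint would pass 70% of its speed; a pose out of reach is approached as far as the arm can. A call with a gripper value outside its range is refused whole. The fingers move at their own pace and stop on an object; the grip force is fixed at half the most. Time passes only in rows, so rows that repeat a pose let the fingers close. It gives the time, the measured TCP pose, the force, the opening and the grip force at its end, in the units of the state.
- monitor.state(): the state, without advancing time (a new reading comes with each control period).
- imaging.grab_frame(name): name is "side" or "top"; returns (picture, depth): 400x640x3 uint8, red, green, blue; 400x640 float32, mm along the optical axis (not along the pixel's ray), 0 where there is no reading.
- imaging.calibration(name): a dict with "fx", "fy", "cx", "cy" (pixels), "view" (4x4, takes a point from world to camera coordinates). Camera axes: x right, y down, z forward; pixel columns grow to the right and rows downward; lengths in mm; the calibration is good to about 2 mm. A picture is of the moment at which its call begins. calibration takes no time and is no camera call.
- order.close_job(): hands the job in; it is judged then, once.
The state is a dict: "clock": time; "qpos": joint angles; "dq": joint speeds; "tau": joint torques, N m; "tool_pos": TCP position; "tcp_rot": TCP orientation; "force": force on the tool from outside, world axes, zero at the start; "wrist_torque": the same for the moment, N m; "opening": finger opening in mm; "grasp_force": force on a finger pad.
Only numpy, scipy, OpenCV 4.12 (cv2) and the standard library are available. Lean on these libraries where they do the work, as an engineer would, in place of code of your own. Each camera call takes 0.05 s, during which the arm holds its last target. There are 200 camera calls.

## Working session

There is one attempt and no reset: what is moved stays moved. The work goes in short steps, Python scripts to look and compute and a shell command to move; the robot and the scene stay as the last step left them, time stands still between calls to the robot, and variables do not carry over. Pictures are saved under pics/ and viewed, at most 10 in all, crops included, and the job is handed in when it is done.

```bash
ls; mkdir -p pics; python3 - <<'E'
from bench import monitor, imaging
import cv2,numpy as np
for n in("top","side"):
    p,d=imaging.grab_frame(n); np.savez(f"{n}0.npz",p=p,d=d); cv2.imwrite(f"pics/{n}0.png",p[:,:,::-1])
    c=imaging.calibration(n); print(n,c["fx"],c["cx"],c["cy"],np.round(c["view"],3).tolist())
print(monitor.state())
E
```

```text
pics
top 475.3277413040748 320.6571341030511 193.84462340333528 [[-0.028, -1.0, -0.002, 112.38], [-0.995, 0.028, -0.096, 552.88], [0.096, -0.001, -0.995, 1090.083], [0.0, 0.0, 0.0, 1.0]]
side 483.7666584106797 313.8141322014947 204.7835260750006 [[0.961, -0.278, -0.002, -504.678], [-0.116, -0.394, -0.912, 151.215], [0.252, 0.876, -0.41, 1038.747], [0.0, 0.0, 0.0, 1.0]]
{'clock': 0.1, 'qpos': array([ 1.04349260e+00,  2.07376793e-01,  1.54285689e+00, -1.73629059e-05,
        1.39350160e+00, -1.50488831e-01]), 'dq': array([-0.00077691, -0.00159879, -0.00206545,  0.00113883,  0.00185239,
        0.00184803]), 'tau': array([-9.56233816e-04, -3.84093654e+01, -2.92548931e+01, -3.02192193e-04,
        4.85797689e-03,  6.07796778e-06]), 'tool_pos': array([211.22755924, 534.03762801, 230.19630629]), 'tcp_rot': array([-0.58826841, -3.08531371,  0.00318243]), 'force': array([-1.05747896, -0.60323028, -0.11516023]), 'wrist_torque': array([ 0.03013439, -0.03662602,  0.01241605]), 'grasp_force': 0.0, 'opening': 85.34236257745071}
```

View pics/top0.png

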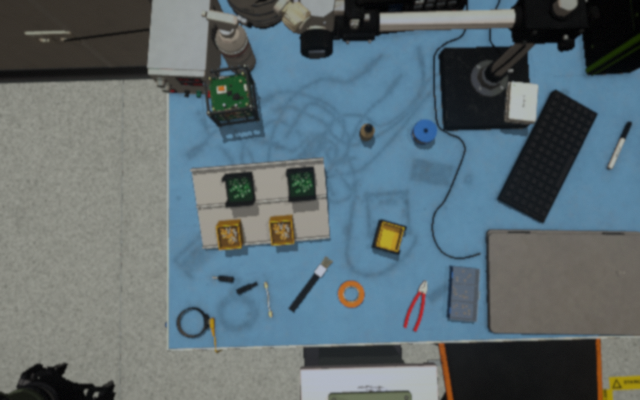

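View pics/side0.png

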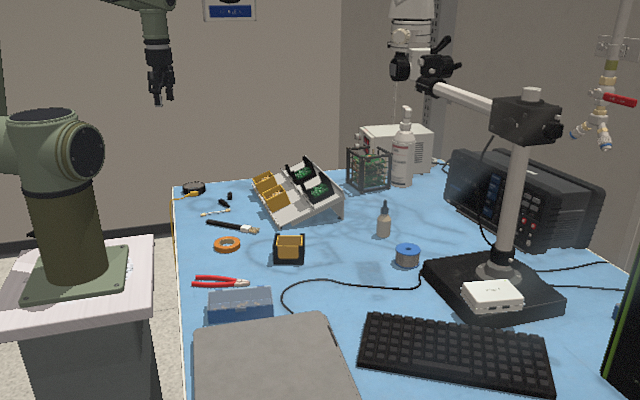

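The top view shows the nested bins at about (390,236). In the rack, the yellow bins are at (230,234) and (283,230), and the black bins at (240,189) and (301,184). The bottle is at (367,133) and the reel at (424,131). The side view shows the same layout, with the nest at (289,249) and the rack around (298,195).

```bash
cat > h.py <<'E'
import numpy as np, cv2
from scipy.spatial.transform import Rotation as R
from bench import monitor, imaging
def cloud(n,d,c=None):
    c=imaging.calibration(n); v,u=np.mgrid[:400,:640].astype(float)
    P=np.stack([(u-c["cx"])/c["fx"]*d,(v-c["cy"])/c["fy"]*d,d],-1)
    V=np.array(c["view"]); return (P-V[:3,3])@V[:3,:3]
def proj(n,p):
    c=imaging.calibration(n); V=np.array(c["view"]); q=V[:3,:3]@np.array(p,float)+V[:3,3]
    return c["fx"]*q[0]/q[2]+c["cx"],c["fy"]*q[1]/q[2]+c["cy"]
def ray(n,u,v,z):
    c=imaging.calibration(n); V=np.array(c["view"]); r=V[:3,:3].T@np.array([(u-c["cx"])/c["fx"],(v-c["cy"])/c["fy"],1]); o=-V[:3,:3].T@V[:3,3]
    return o+r*(z-o[2])/r[2]
def tool(yaw,tilt=0,extra=0):
    """tool z = -normal of plane with heading yaw sloping up by tilt; tool y along heading(deg)+extra"""
    F=R.from_euler('z',yaw,degrees=True)*R.from_euler('y',-tilt,degrees=True)
    y=F.apply([np.cos(np.radians(extra)),np.sin(np.radians(extra)),0]); z=-F.apply([0,0,1]); x=np.cross(y,z)
    return R.from_matrix(np.stack([x,y,z],1))
def rel(p,Rt):
    s=monitor.state(); R0=R.from_rotvec(s["tcp_rot"])
    best=min((Rt,Rt*R.from_euler('z',180,degrees=True)),key=lambda r:(R0.inv()*r).magnitude())
    print("shift",np.round(R0.inv().apply(np.array(p)-s["tool_pos"])/40,3),"turn",np.round(np.degrees((R0.inv()*best).as_rotvec())/6,3),"clock",round(s["clock"],2),"tcp",np.round(s["tool_pos"],1),"q6",s["qpos"][5].round(2),"open",round(s["opening"],1))
E
python3 - <<'E'
from h import *
t=np.load("top0.npz"); W=cloud("top",t["d"]); hsv=cv2.cvtColor(t["p"],cv2.COLOR_RGB2HSV)
s=np.load("side0.npz"); S=cloud("side",s["d"])
print("bench z", np.median(W[255:275,370:400,2]), np.median(S[300:310,340:360,2]))
print("invalid",(t["d"]==0).mean())
def rect(W,box,zlo,zhi,n):
    u0,v0,u1,v1=box; Q=W[v0:v1,u0:u1].reshape(-1,3); Q=Q[(Q[:,2]>zlo)&(Q[:,2]<zhi)]
    print(n,len(Q),[np.round(x,1) for x in cv2.minAreaRect(Q[:,:2].astype(np.float32))],np.median(Q[:,2]).round(1),np.percentile(Q[:,2],[5,95]).round(1))
rect(W,(360,210,420,265),25,80,"nest z>25"); rect(W,(360,210,420,265),40,80,"nest z>40")
rect(S,(265,225,315,275),25,80,"nest side")
m=(hsv[...,1]>150)&(hsv[...,0]>15)&(hsv[...,0]<35)&(hsv[...,2]>90)
# yellow in nest
ys,xs=np.nonzero(m[215:260,365:415]); print("yel px",cv2.minAreaRect(np.stack([xs+365,ys+215],1).astype(np.float32)))
# rack plane
Q=W[155:255,185:335].reshape(-1,3); Q=Q[Q[:,2]>8]
print("rack bbox",cv2.minAreaRect(Q[:,:2].astype(np.float32)))
# profile along a clear strip of rack columns 205..215
for v in range(160,256,6): print(v,np.round(W[v,208],0),np.round(W[v,262],0),np.round(W[v,238],0))
big=cv2.resize(t["p"][150:265,180:420],None,fx=3.3,fy=3.3,interpolation=cv2.INTER_CUBIC); cv2.imwrite("pics/crop1.png",big[:,:,::-1])
E
```

```text
bench z 0.23626903570190227 0.7780932593458756
invalid 0.0041171875
nest z>25 312 [array([452. , -57.7]), array([62.1, 68.4]), np.float64(72.3)] 44.6 [27.6 50.2]
nest z>40 237 [array([452.1, -57.7]), array([61.7, 68.2]), np.float64(71.9)] 45.8 [40.9 50.5]
nest side 587 [array([449.6, -56.2]), array([66. , 68.2]), np.float64(72.1)] 38.4 [26.1 48.3]
yel px ((389.34405517578125, 236.3532257080078), (23.275178909301758, 25.765527725219727), 16.699241638183594)
rack bbox ((535.0818481445312, 234.4989776611328), (192.92015075683594, 301.04376220703125), 3.3526906967163086)
160 [649. 368.  -2.] [644. 236.   3.] [646. 294.   2.]
166 [634. 367.   0.] [618. 228.  74.] [617. 279.  89.]
172 [608. 351.  71.] [606. 229.  64.] [606. 282.  74.]
178 [596. 352.  65.] [593. 230.  59.] [591. 280.  86.]
184 [582. 353.  61.] [579. 230.  59.] [579. 282.  77.]
190 [569. 353.  61.] [566. 231.  53.] [565. 282.  78.]
196 [556. 355.  52.] [553. 232.  46.] [553. 284.  65.]
202 [542. 357.  46.] [539. 233.  43.] [538. 284.  70.]
208 [529. 358.  41.] [526. 234.  39.] [527. 288.  46.]
214 [515. 360.  36.] [512. 235.  33.] [513. 290.  37.]
220 [501. 360.  35.] [498. 235.  28.] [499. 288.  48.]
226 [488. 362.  26.] [ 449.   98. 1138.] [484. 284.  71.]
232 [474. 363.  24.] [470. 237.  19.] [471. 286.  62.]
238 [460. 365.  14.] [457. 238.  13.] [458. 289.  42.]
244 [446. 366.  11.] [442. 240.  -6.] [444. 290.  39.]
250 [432. 369.  -2.] [428. 240.  -1.] [ 449.   98. 1138.]
```

View pics/crop1.png

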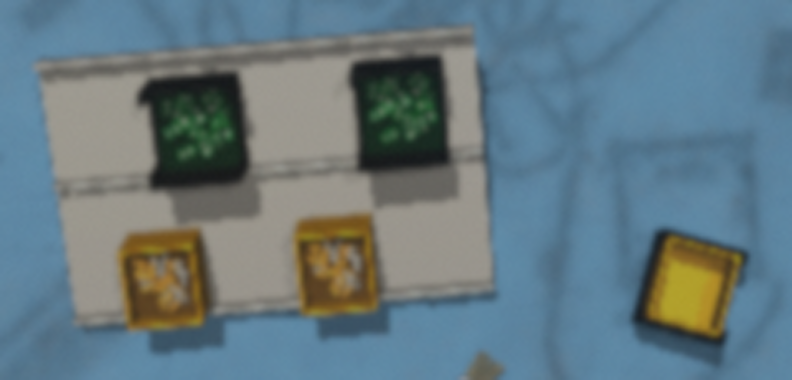

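The crop shows yellow filled bins at crop (163,280) and (338,265), black filled bins at (198,130) and (400,112), and the nest at (690,292). The gaps between the filled bins are clear.

```bash
python3 - <<'E'
from h import *
for n,cam in (("top","top0"),("side","side0")):
    t=np.load(cam+".npz"); W=cloud(n,t["d"]); Q=W.reshape(-1,3)
    # known-clear slope: gap strip between bins and left margin, in world
    yaw=np.radians(3.3); c=np.array([535,234.5]); ex=np.array([np.cos(yaw),np.sin(yaw)]); ey=np.array([-ex[1],ex[0]])
    a=(Q[:,:2]-c)@ex; b=(Q[:,:2]-c)@ey
    k=(abs(a)<75)&(abs(b)<145)&(Q[:,2]>5)&(abs(Q[:,2]-(44+a*np.tan(np.radians(20))))<12)
    M=Q[k]
    for _ in range(6):
        X=np.c_[M[:,:2],np.ones(len(M))]; p=np.linalg.lstsq(X,M[:,2],rcond=None)[0]; r=M[:,2]-X@p; M=M[abs(r)<max(2,1.5*r.std())]
    nn=np.array([-p[0],-p[1],1]); nn/=np.linalg.norm(nn)
    print(n,len(M),"slope",np.degrees(np.arccos(nn[2])).round(2),"dir",np.degrees(np.arctan2(p[1],p[0])).round(2),p.round(4))
    h=(Q@nn)-p[2]*nn[2]
    # foot coords: x along slope dir, y left
    for nm,a0,a1,lo,hi in(("yellow",-90,-12,20,50),("black",5,90,25,56)):
        for side in(1,-1):
            k=(a>a0-15)&(a<a1)&(b*side>-30*0+ (15-15))&(abs(b)<150)&(h>lo)&(h<hi)
            if nm=="black" : k&=(a>5)
            cen={("yellow",1):70,("yellow",-1):-50,("black",1):70,("black",-1):-70}[(nm,side)]
            k=(a>a0-15)&(a<a1)&(h>lo)&(h<hi)&(b<150)&(b>-150)
            G=Q[k]; bb=b[k]; mid=np.median(bb); G=G[(bb>mid) if side==1 else (bb<mid)]
            ux=np.array([np.cos(yaw)*np.cos(.349),np.sin(yaw)*np.cos(.349),np.sin(.349)]); uy=np.array([ey[0],ey[1],0])
            r=cv2.minAreaRect(np.c_[G@ux,G@uy].astype(np.float32)); f=np.array(r[0])
            hh={"yellow":21,"black":24}[nm]
            # back to world: on plane at height hh
            A=np.stack([ux,uy,nn]); w=np.linalg.solve(A,[f[0],f[1],hh+p[2]*nn[2]])
            print(nm,side,len(G),"xy",w.round(1),np.round(r[1],1),round(r[2],1))
rel([452,-57,90],tool(-17,0,90))
E
```

```text
top 3494 slope 20.06 dir 3.07 [ 3.646000e-01  1.960000e-02 -1.572515e+02]
yellow 1 646 xy [469.1 309.   42.2] [59.5 52.2] 0.2
yellow -1 646 xy [473.7 223.   42.2] [119.9  59.6] 89.8
black 1 228 xy [568.2 280.6  80.9] [61.5 68.8] 89.9
black -1 228 xy [573.5 180.1  80.9] [139.4  69.3] 89.9
side 1047 slope 20.29 dir 3.47 [ 3.690000e-01  2.240000e-02 -1.581052e+02]
yellow 1 319 xy [467.4 279.8  43. ] [ 57.6 125.8] 0.2
yellow -1 319 xy [473.1 187.5  43. ] [58.8 58.5] 90.0
black 1 162 xy [567.3 245.9  82.3] [ 69.  145.5] 0.2
black -1 162 xy [572.9 140.2  82. ] [68.5 65.3] 0.2
shift [-11.035 -11.517   3.526] turn [-0.02  -0.004 -0.765] clock 0.1 tcp [211.2 534.  230.2] q6 -0.15 open 85.3
```

```bash
python3 -m pendant '[[[-11.035,-11.517,2,0,0,-0.765,1],[-11.035,-11.517,2,0,0,-0.765,1],[-11.035,-11.517,2,0,0,-0.765,1],[-11.035,-11.517,2,0,0,-0.765,1],[-11.035,-11.517,2,0,0,-0.765,1],[-11.035,-11.517,2,0,0,-0.765,1],[-11.035,-11.517,2,0,0,-0.765,1],[-11.035,-11.517,2,0,0,-0.765,1],[-11.035,-11.517,2,0,0,-0.765,1],[-11.035,-11.517,2,0,0,-0.765,1],[-11.035,-11.517,2,0,0,-0.765,1],[-11.035,-11.517,2,0,0,-0.765,1]]]'
python3 -c "
from h import *
rel([452,-57,90],tool(-17,0,90))"
```

```text
clock: 1.1
tool_pos: [398.9, 73.3, 168.8]
tcp_rot: [0.464, 3.107, 0.0]
force: [0.5, 0.8, -0.4]
opening: 85.3
grasp_force: 0.0
shift [-2.222 -2.728  1.969] turn [ 0.002  0.002 -0.001] clock 1.1 tcp [398.9  73.3 168.8] q6 -1.31 open 85.3
```

```bash
python3 -m pendant '[[[-2.222,-2.728,1.6,0,0,0,1],[-2.222,-2.728,1.6,0,0,0,1],[-2.222,-2.728,1.6,0,0,0,1],[-2.222,-2.728,1.9,0,0,0,1],[-2.222,-2.728,1.97,0,0,0,1],[-2.222,-2.728,2.4,0,0,0,1],[-2.222,-2.728,2.9,0,0,0,1],[-2.222,-2.728,3.3,0,0,0,1],[-2.222,-2.728,3.6,0,0,0,1],[-2.222,-2.728,3.76,0,0,0,1],[-2.222,-2.728,3.76,0,0,0,1]]]'
python3 - <<'E'
from h import *
rel([452,-57,18],tool(-17,0,90))
p,d=imaging.grab_frame("side"); cv2.imwrite("pics/s1.png",cv2.resize(p[190:300,220:380],None,fx=4,fy=4)[:,:,::-1])
E
```

```text
clock: 2.02
tool_pos: [450.3, -54.1, 17.3]
tcp_rot: [-0.463, -3.103, -0.001]
force: [0.2, 1.4, -0.5]
opening: 85.4
grasp_force: 0.0
shift [-0.062 -0.056 -0.019] turn [ 0.002 -0.038  0.004] clock 2.02 tcp [450.3 -54.1  17.3] q6 -1.59 open 85.4
```

View pics/s1.png

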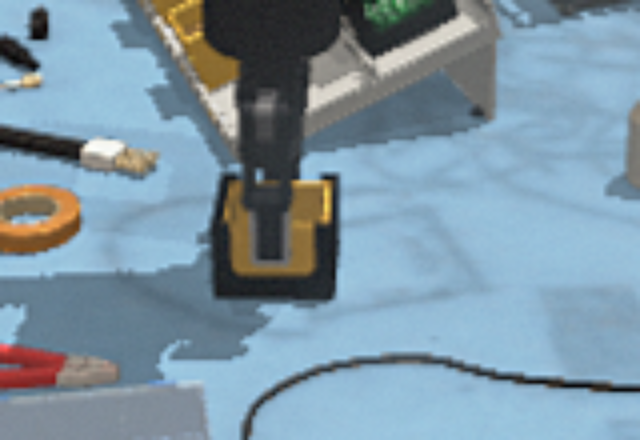

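The finger sits in front of the side cut-out, roughly centred at crop (270,235). I'll correct the offset and close.

```bash
python3 -m pendant '[[[-0.06,-0.056,-0.045,0,-0.04,0,1],[-0.06,-0.056,-0.045,0,-0.04,0,-1],[-0.06,-0.056,-0.045,0,-0.04,0,-1],[-0.06,-0.056,-0.045,0,-0.04,0,-1],[-0.06,-0.056,-0.045,0,-0.04,0,-1],[-0.06,-0.056,-0.045,0,-0.04,0,-1],[-0.06,-0.056,-0.045,0,-0.04,0,-1],[-0.06,-0.056,-0.045,0,-0.04,0,-1],[-0.06,-0.056,-0.045,0,-0.04,0,-1]]]'
```

```text
clock: 2.82
tool_pos: [454.9, -58.3, 21.7]
tcp_rot: [0.463, 3.1, -0.002]
force: [-0.9, -0.2, 6.0]
opening: 50.7
grasp_force: 63.6
```

```bash
python3 -m pendant '[[[0,0,-0.1,0,0,0,-1],[0,0,-0.25,0,0,0,-1],[0,0,-0.4,0,0,0,-1],[0,0,-0.6,0,0,0,-1],[0,0,-0.85,0,0,0,-1],[0,0,-1.1,0,0,0,-1],[0,0,-1.35,0,0,0,-1],[0,0,-1.6,0,0,0,-1],[0,0,-1.85,0,0,0,-1],[0,0,-1.85,0,0,0,-1]]]'
python3 - <<'E'
from h import *
rel([452,-57,18],tool(-17,0,90))
p,d=imaging.grab_frame("side"); cv2.imwrite("pics/s2.png",cv2.resize(p[180:300,220:380],None,fx=4,fy=4)[:,:,::-1])
E
```

```text
clock: 3.65
tool_pos: [455.3, -58.4, 97.2]
tcp_rot: [0.463, 3.098, -0.002]
force: [0.7, -0.3, -0.3]
opening: 50.8
grasp_force: 63.0
shift [0.109 0.01  1.979] turn [-0.001  0.09   0.   ] clock 3.65 tcp [455.3 -58.4  97.2] q6 -1.59 open 50.8
```

View pics/s2.png

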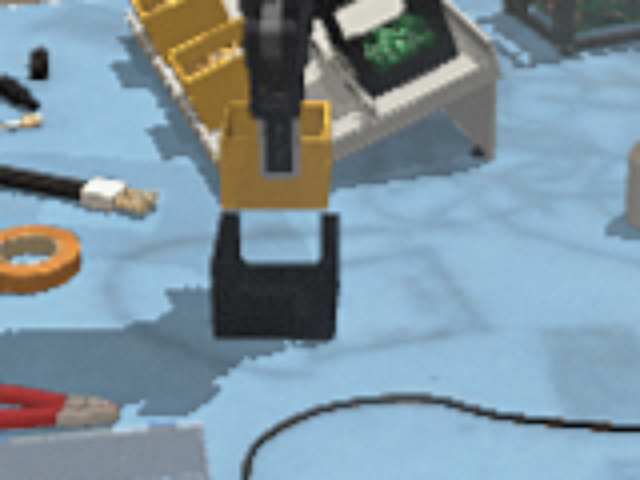

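The picture shows the yellow bin held level at about crop (275,155), clear of the black bin, which still stands on the bench at (275,285). Next I'll set the yellow bin down behind it.

```bash
python3 -m pendant '[[[-0.8,0.24,0,0,0.09,0,-1],[-1.7,0.5,0,0,0.09,0,-1],[-2.51,0.77,0.1,0,0.09,0,-1],[-2.51,0.77,0.6,0,0.09,0,-1],[-2.51,0.77,1.2,0,0.09,0,-1],[-2.51,0.77,1.6,0,0.09,0,-1],[-2.51,0.77,1.6,0,0.09,0,-1],[-2.51,0.77,1.6,0,0.09,0,-1]]]'
python3 -c "
from h import *
rel([560,-57,20],tool(-17,0,90)); print(monitor.state()['force'])"
```

```text
clock: 4.37
tool_pos: [557.0, -57.3, 29.2]
tcp_rot: [-0.463, -3.098, -0.002]
force: [0.1, 0.1, 0.0]
opening: 51.1
grasp_force: 62.9
shift [-0.072  0.03   0.23 ] turn [-0.002 -0.091  0.   ] clock 4.37 tcp [557.  -57.3  29.2] q6 -1.53 open 51.1
[0.06257324 0.13396036 0.02336346]
```

```bash
python3 -m pendant '[[[0,0,0.08,0,-0.05,0,-1],[0,0,0.15,0,-0.05,0,-1],[0,0,0.2,0,-0.05,0,-1],[0,0,0.23,0,-0.05,0,-1],[0,0,0.23,0,-0.05,0,-1],[0,0,0.23,0,-0.05,0,-1]]]'
python3 -c "
from h import *
rel([560,-57,20],tool(-17,0,90)); print(monitor.state()['force'])"
```

```text
clock: 4.87
tool_pos: [558.8, -57.8, 22.1]
tcp_rot: [0.464, 3.106, -0.0]
force: [-0.1, 0.0, 0.1]
opening: 51.1
grasp_force: 62.9
shift [-0.023  0.029  0.052] turn [ 0.     0.006 -0.   ] clock 4.87 tcp [558.8 -57.8  22.1] q6 -1.53 open 51.1
[-0.0796809   0.01558261  0.13499477]
```

```bash
python3 -m pendant '[[[0,0,0.04,0,0,0,-1],[0,0,0.08,0,0,0,-1],[0,0,0.08,0,0,0,-1],[0,0,0.08,0,0,0,-1]]]'
python3 -c "
from h import *
rel([560,-57,20],tool(-17,0,90)); print(monitor.state()['force'])"
```

```text
clock: 5.2
tool_pos: [558.9, -57.9, 18.8]
tcp_rot: [0.464, 3.106, -0.0]
force: [-0.6, 0.5, 1.9]
opening: 50.7
grasp_force: 63.1
shift [-0.019  0.029 -0.031] turn [-0.     0.007  0.   ] clock 5.2 tcp [558.9 -57.9  18.8] q6 -1.53 open 50.7
[-0.63868826  0.46790029  1.92944059]
```

```bash
python3 -m pendant '[[[0,0,-0.03,0,0,0,1],[0,0,-0.03,0,0,0,1],[0,0,-0.03,0,0,0,1],[0,0,-0.03,0,0,0,1],[0,0,-0.03,0,0,0,1],[0,0,-0.5,0,0,0,1],[0,0,-1.2,0,0,0,1],[0,0,-2,0,0,0,1],[0,0,-2.6,0,0,2,1],[0,0,-2.6,0,0,4,1],[0,0,-2.6,0,0,6,1],[0,0,-2.6,0,0,6,1]]]'
python3 - <<'E'
from h import *
rel([560,-57,90],tool(-17,0,0)); 
p,d=imaging.grab_frame("top");np.savez("top1.npz",p=p,d=d)
p,d=imaging.grab_frame("side");np.savez("side1.npz",p=p,d=d)
W=cloud("side",d);Q=W.reshape(-1,3)
hsv=cv2.cvtColor(p,cv2.COLOR_RGB2HSV).reshape(-1,3)
y=(hsv[:,1]>120)&(hsv[:,0]>12)&(hsv[:,0]<35)
k=(Q[:,2]>2)&(Q[:,2]<60)&(abs(Q[:,0]-560)<55)&(abs(Q[:,1]+57)<55)&y
print(k.sum(),cv2.minAreaRect(Q[k,:2].astype(np.float32)),np.percentile(Q[k,2],[1,99]))
k=(Q[:,2]>25)&(Q[:,2]<60)&(abs(Q[:,0]-452)<55)&(abs(Q[:,1]+57)<55)&~y
print(k.sum(),cv2.minAreaRect(Q[k,:2].astype(np.float32)),np.percentile(Q[k,2],[1,99]))
v=np.vstack([cv2.resize(np.load("top1.npz")["p"][170:270,310:470],None,fx=3.5,fy=3.5)[:280],cv2.resize(p[180:270,240:400],None,fx=3.5,fy=3.5)])[:,:,::-1]
cv2.imwrite("pics/c3.png",v)
E
```

```text
clock: 6.2
tool_pos: [559.0, -57.9, 123.5]
tcp_rot: [1.227, 2.89, 0.0]
force: [-0.3, -0.5, -0.6]
opening: 85.5
grasp_force: 0.0
shift [0.001 0.032 0.837] turn [1.5000e-02 8.0000e-03 1.0166e+01] clock 6.2 tcp [559.  -57.9 123.5] q6 -1.03 open 85.5
292 ((554.97998046875, -57.110076904296875), (60.41664123535156, 54.69608688354492), 70.51510620117188) [11.30535977 44.84390287]
222 ((449.7882995605469, -55.96846008300781), (65.90433502197266, 68.13359832763672), 72.03630828857422) [25.41630795 50.13949143]
```

View pics/c3.png

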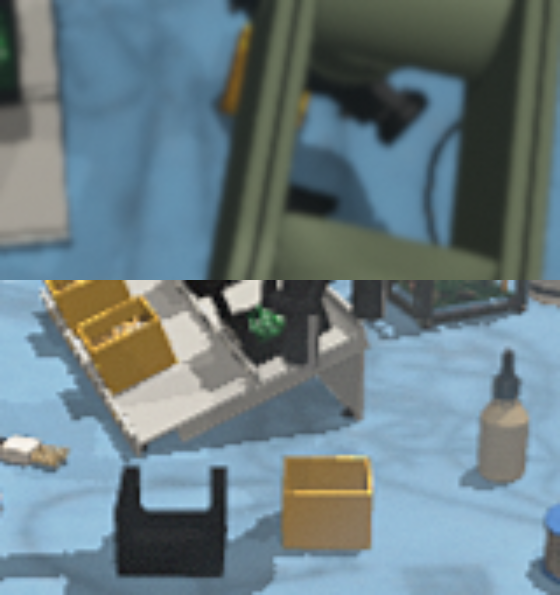

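The lower half (side view) shows the yellow bin standing upright at about (327,505), with the black bin still in place at (172,520). The gap between them is clear.

```bash
python3 -m pendant '[[[0,0,0.3,0,0,1.2,1],[0,0,0.5,0,0,2.4,1],[0,0,0.7,0,0,3.6,1],[0,0,0.8,0,0,4.8,1],[0,0,0.8,0,0,6,1],[0,0,0.8,0,0,7.2,1],[0,0,0.8,0,0,8.4,1],[0,0,0.8,0,0,9.6,1],[0,0,0.8,0,0,10.17,1],[0,0,0.8,0,0,10.17,1],[0,0,0.8,0,0,10.17,1]]]'
python3 -c "
from h import *
rel([557.5,-58.5,16],tool(-17.5,0,0))"
```

```text
clock: 7.22
tool_pos: [558.4, -57.7, 90.2]
tcp_rot: [-2.516, -1.881, 0.001]
force: [-0.6, -0.4, -0.3]
opening: 85.4
grasp_force: 0.0
shift [-0.025 -0.016  1.856] turn [-0.005  0.001  0.177] clock 7.22 tcp [558.4 -57.7  90.2] q6 0.03 open 85.4
```

```bash
python3 -m pendant '[[[-0.02,-0.02,0.5,0,0,0.1,1],[-0.02,-0.02,1.0,0,0,0.1,1],[-0.02,-0.02,1.5,0,0,0.1,1],[-0.02,-0.02,1.75,0,0,0.1,1],[-0.02,-0.02,1.85,0,0,0.1,1],[-0.02,-0.02,1.85,0,0,0.1,1],[-0.02,-0.02,1.85,0,0,0.1,1]]]' 
python3 -m pendant '[[[0,0,0,0,0,0,-1],[0,0,0,0,0,0,-1],[0,0,0,0,0,0,-1],[0,0,0,0,0,0,-1],[0,0,0,0,0,0,-1],[0,0,0,0,0,0,-1],[0,0,0,0,0,0,-1]]]'
```

```text
clock: 7.8
tool_pos: [558.3, -58.5, 17.1]
tcp_rot: [2.528, 1.863, 0.001]
force: [0.7, -0.9, 1.0]
opening: 85.5
grasp_force: 0.0
clock: 8.38
tool_pos: [559.1, -58.7, 18.1]
tcp_rot: [2.528, 1.862, 0.003]
force: [-1.0, 0.1, 5.6]
opening: 56.8
grasp_force: 66.0
```

```bash
python3 -m pendant '[[[0,0,-0.3,0,0,0,-1],[0,0,-0.8,0,0,0,-1],[0,0,-1.6,0,0,0,-1],[0,0,-2.5,0,0,0,-1],[0,0,-3.4,0,0,0,-1],[0,0,-3.4,0,0,0,-1]]]'
cat >> h.py <<'E'
YAW=3.3
F=R.from_euler('z',YAW,degrees=True)*R.from_euler('y',-20,degrees=True)
YC=np.array([472.3,248.5,42.2]); BC=np.array([571.8,210.7,81.])
def slot(C,off,dz): # off: bin centre above TCP along normal; dz=(up-slope,left,normal) offset from seated
    return C+F.apply(np.array(dz,float)-[0,0,off])
E
python3 -c "
from h import *
rel(slot(YC,2.9,(5,0,75)),tool(YAW,20,0)); print(slot(YC,2.9,(5,0,75)))"
```

```text
clock: 8.88
tool_pos: [563.0, -59.6, 161.7]
tcp_rot: [2.52, 1.856, 0.016]
force: [1.2, -0.9, 1.2]
opening: 56.8
grasp_force: 65.4
shift [ 6.507 -4.937  1.177] turn [-3.147  0.618 -3.385] clock 8.88 tcp [563.  -59.6 161.7] q6 0.04 open 56.8
[452.37191008 247.35095357 111.66193868]
```

```bash
python3 -m pendant '[[[0.8,-0.6,0,-0.4,0.1,-0.4,-1],[1.6,-1.2,0,-0.8,0.15,-0.8,-1],[2.4,-1.8,0,-1.2,0.2,-1.2,-1],[3.2,-2.4,0,-1.6,0.3,-1.6,-1],[4,-3,0,-2,0.4,-2.1,-1],[4.8,-3.6,0.1,-2.4,0.5,-2.5,-1],[5.6,-4.3,0.3,-2.8,0.6,-3,-1],[6.5,-4.94,0.6,-3.15,0.62,-3.38,-1],[6.5,-4.94,0.9,-3.15,0.62,-3.38,-1],[6.5,-4.94,1.1,-3.15,0.62,-3.38,-1],[6.5,-4.94,1.1,-3.15,0.62,-3.38,-1]]]'
python3 - <<'E'
from h import *
rel(slot(YC,2.9,(5,0,75)),tool(YAW,20,0))
rel(slot(YC,2.9,(5,0,8)),tool(YAW,20,0))
E
```

```text
clock: 9.8
tool_pos: [443.9, 248.2, 106.4]
tcp_rot: [1.988, 2.107, 0.354]
force: [-0.5, -0.5, -0.5]
opening: 56.8
grasp_force: 65.3
shift [-0.034  0.242 -0.057] turn [-0.183 -0.031 -0.002] clock 9.8 tcp [443.9 248.2 106.4] q6 0.45 open 56.8
shift [-0.039  0.274  1.618] turn [-0.183 -0.031 -0.002] clock 9.8 tcp [443.9 248.2 106.4] q6 0.45 open 56.8
```

```bash
python3 -m pendant '[[[-0.03,0.2,0,-0.1,-0.02,0,-1],[-0.03,0.2,0,-0.1,-0.02,0,-1],[-0.03,0.2,0,-0.1,-0.02,0,-1],[-0.03,0.2,0,-0.1,-0.02,0,-1]]]'
python3 - <<'E'
from h import *
rel(slot(YC,2.9,(5,0,75)),tool(YAW,20,0))
rel(slot(YC,2.9,(5,0,8)),tool(YAW,20,0))
E
```

```text
clock: 10.13
tool_pos: [455.2, 246.9, 112.1]
tcp_rot: [1.984, 2.092, 0.37]
force: [-0.7, 0.2, -0.6]
opening: 56.9
grasp_force: 65.3
shift [ 0.014 -0.071 -0.013] turn [-0.024 -0.02  -0.05 ] clock 10.13 tcp [455.2 246.9 112.1] q6 0.45 open 56.9
shift [ 0.011 -0.067  1.662] turn [-0.024 -0.02  -0.05 ] clock 10.13 tcp [455.2 246.9 112.1] q6 0.45 open 56.9
```

```bash
python3 -m pendant '[[[0.01,-0.05,0.4,0,0,0,-1],[0.01,-0.05,0.8,0,0,0,-1],[0.01,-0.05,1.15,0,0,0,-1],[0.01,-0.05,1.4,0,0,0,-1],[0.01,-0.05,1.5,0,0,0,-1],[0.01,-0.05,1.5,0,0,0,-1],[0.01,-0.05,1.5,0,0,0,-1],[0.01,-0.05,1.5,0,0,0,-1]]]'
python3 - <<'E'
from h import *
rel(slot(YC,2.9,(5,0,0)),tool(YAW,20,0))
p,d=imaging.grab_frame("side");q,e=imaging.grab_frame("top")
np.savez("side2.npz",p=p,d=d);np.savez("top2.npz",p=q,d=e)
v=np.vstack([cv2.resize(q[150:260,190:340],None,fx=4,fy=4)[130:],cv2.resize(p[150:230,240:390],None,fx=4,fy=4)[:290]])[:,:,::-1]
cv2.imwrite("pics/c4.png",v[:600])
E
```

```text
clock: 10.8
tool_pos: [472.6, 249.6, 54.8]
tcp_rot: [1.982, 2.095, 0.37]
force: [-0.4, 0.9, -0.8]
opening: 56.4
grasp_force: 65.4
shift [-0.028  0.01   0.365] turn [-0.027 -0.027 -0.026] clock 10.8 tcp [472.6 249.6  54.8] q6 0.47 open 56.4
```

View pics/c4.png

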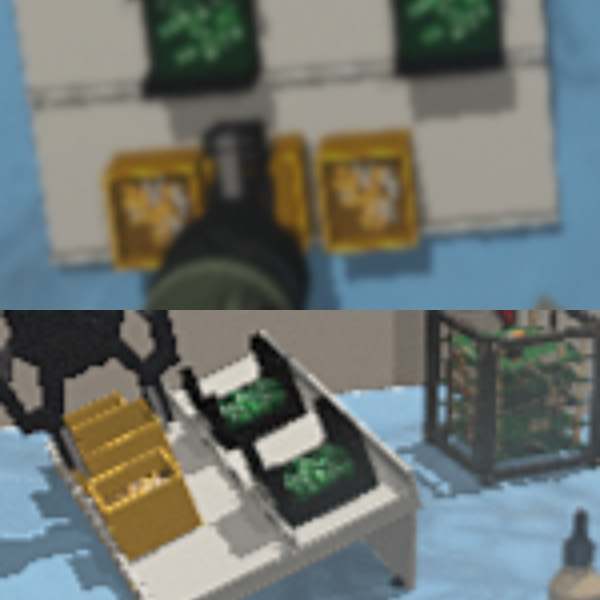

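The top crop shows the held bin's right edge at about x=305. The right neighbour's left edge is at 320 and the left neighbour's right edge at about 205, so the bin looks slightly left of centre. I'll quantify that.

```bash
python3 - <<'E'
from h import *
for n in("top","side"):
    t=np.load(n+"2.npz");Q=cloud(n,t["d"]).reshape(-1,3);hsv=cv2.cvtColor(t["p"],cv2.COLOR_RGB2HSV).reshape(-1,3)
    L=F.inv().apply(Q-YC)  # slot frame
    y=(hsv[:,1]>110)&(hsv[:,0]>12)&(hsv[:,0]<35)&(abs(L[:,0])<45)&(abs(L[:,1])<95)&(L[:,2]<50)
    up=y&(L[:,2]>25)
    print(n,"held",up.sum(),np.percentile(L[up],[2,50,98],axis=0).round(1).tolist())
    for s in(1,-1):
        k=y&(L[:,1]*s>31)&(L[:,2]>10)&(L[:,2]<24); print(s,k.sum(),np.percentile(L[k],[2,50,98],axis=0).round(1).tolist())
    if n=="top":
        H=L[up]; print("right edge",np.sort(H[:,1])[:15].round(1))
E
```

```text
top held 73 [[-22.9, -49.1, 25.4], [18.0, -24.1, 33.5], [35.8, 30.9, 37.6]]
1 173 [[-27.5, 34.4, 10.3], [9.4, 68.1, 17.5], [29.3, 85.6, 23.6]]
-1 234 [[-28.7, -85.2, 10.2], [1.8, -57.9, 17.0], [28.9, -34.0, 23.2]]
right edge [-79.7 -59.4 -35.9 -26.2 -26.2 -26.1 -26.1 -26.  -26.  -26.  -25.9 -25.9
 -25.8 -25.7 -25.7]
side held 184 [[-22.9, -26.9, 25.3], [7.3, -15.0, 31.7], [33.3, 30.8, 39.0]]
1 54 [[-16.1, 33.8, 10.9], [4.5, 86.7, 17.0], [24.9, 92.4, 23.4]]
-1 203 [[-31.2, -86.2, 10.1], [-1.0, -69.8, 16.9], [25.4, -31.2, 23.6]]
```

The held bin is laterally centred: its right edge is at −26 mm, with neighbours at ±34 mm. I'll lower it now.

```bash
python3 -m pendant '[[[-0.01,0.01,0.1,0,0,0,-1],[-0.01,0.01,0.2,0,0,0,-1],[-0.01,0.01,0.28,0,0,0,-1],[-0.01,0.01,0.33,0,0,0,-1],[-0.01,0.01,0.33,0,0,0,-1],[-0.01,0.01,0.33,0,0,0,-1],[-0.01,0.01,0.33,0,0,0,-1]]]'
python3 - <<'E'
from h import *
rel(slot(YC,2.9,(0,0,0)),tool(YAW,20,0))
E
```

```text
clock: 11.48
tool_pos: [476.8, 249.3, 41.5]
tcp_rot: [1.982, 2.096, 0.368]
force: [-0.6, -0.2, -0.9]
opening: 56.6
grasp_force: 65.4
shift [-0.015 -0.1    0.016] turn [-0.043 -0.023 -0.023] clock 11.48 tcp [476.8 249.3  41.5] q6 0.48 open 56.6
```

```bash
python3 -m pendant '[[[-0.01,0,0.03,0,0,0,-1],[-0.01,0,0.06,0,0,0,-1],[-0.01,0,0.06,0,0,0,-1],[-0.01,0,0.06,0,0,0,-1]]]'
python3 - <<'E'
from h import *
rel(slot(YC,2.9,(0,0,0)),tool(YAW,20,0))
E
```

```text
clock: 11.82
tool_pos: [477.0, 249.5, 41.2]
tcp_rot: [1.982, 2.096, 0.368]
force: [-16.4, -2.0, 22.8]
opening: 56.7
grasp_force: 68.5
shift [-0.017 -0.103  0.009] turn [-0.043 -0.024 -0.021] clock 11.82 tcp [477.  249.5  41.2] q6 0.48 open 56.7
```

```bash
python3 -m pendant '[[[0,0,-0.04,0,0,0,-1],[0,-0.04,-0.04,0,0,0,-1],[0,-0.08,-0.04,0,0,0,-1],[0,-0.11,-0.04,0,0,0,-1],[0,-0.11,-0.04,0,0,0,-1],[0,-0.11,-0.04,0,0,0,-1]]]'
python3 - <<'E'
from h import *
rel(slot(YC,2.9,(0,0,0)),tool(YAW,20,0))
E
```

```text
clock: 12.32
tool_pos: [474.2, 249.1, 40.2]
tcp_rot: [1.981, 2.094, 0.371]
force: [-1.2, -1.1, 4.8]
opening: 57.0
grasp_force: 66.1
shift [-0.013 -0.028  0.01 ] turn [-0.018 -0.03  -0.024] clock 12.32 tcp [474.2 249.1  40.2] q6 0.48 open 57.0
```

```bash
python3 -m pendant '[[[0,-0.03,0,0,0,0,-1],[0,-0.05,0,0,0,0,-1],[0,-0.05,0,0,0,0,-1],[0,-0.05,0,0,0,0,-1]]]'; python3 -m pendant '[[[0,-0.03,0,0,0,0,-1],[0,-0.05,0,0,0,0,-1],[0,-0.05,0,0,0,0,-1],[0,-0.05,0,0,0,0,-1]]]'
```

```text
clock: 12.65
tool_pos: [472.4, 249.0, 39.6]
tcp_rot: [1.981, 2.094, 0.371]
force: [-0.3, 0.5, 5.7]
opening: 56.5
grasp_force: 66.2
clock: 12.98
tool_pos: [470.7, 248.9, 39.0]
tcp_rot: [1.981, 2.094, 0.372]
force: [1.8, -0.7, 5.2]
opening: 56.9
grasp_force: 65.9
```

```bash
python3 -m pendant '[[[0,-0.03,0,0,0,0,-1],[0,-0.05,0,0,0,0,-1],[0,-0.05,0,0,0,0,-1],[0,-0.05,0,0,0,0,-1]]]'; python3 -c "
from h import *
rel(slot(YC,2.9,(0,0,0)),tool(YAW,20,0))"
```

```text
clock: 13.32
tool_pos: [470.6, 248.9, 39.0]
tcp_rot: [1.979, 2.092, 0.375]
force: [7.3, -1.5, 3.3]
opening: 56.9
grasp_force: 65.4
shift [-0.013  0.067  0.013] turn [ 0.019 -0.035 -0.023] clock 13.32 tcp [470.6 248.9  39. ] q6 0.49 open 56.9
```

```bash
python3 -m pendant '[[[0,0,0,0,0,0,1],[0,0,0,0,0,0,1],[0,0,0,0,0,0,1],[0,0,0,0,0,0,1],[0,0,0,0,0,0,1],[0,0,-0.3,0,0,0,1],[0,0,-0.8,0,0,0,1],[0,0,-1.4,0,0,0,1],[0,0,-2.2,0,0,0,1],[0,0,-3.1,0,0,0,1],[0,0,-3.1,0,0,0,1],[0,0,-3.1,0,0,0,1]]]'
python3 - <<'E'
from h import *
rel([452,-57.5,110],tool(-17.5,0,0))
p,d=imaging.grab_frame("side");q,e=imaging.grab_frame("top")
np.savez("side3.npz",p=p,d=d);np.savez("top3.npz",p=q,d=e)
for n in("top","side"):
    t=np.load(n+"3.npz");Q=cloud(n,t["d"]).reshape(-1,3);hsv=cv2.cvtColor(t["p"],cv2.COLOR_RGB2HSV).reshape(-1,3)
    L=F.inv().apply(Q-YC)
    y=(hsv[:,1]>110)&(hsv[:,0]>12)&(hsv[:,0]<35)&(abs(L[:,0])<45)&(abs(L[:,1])<95)&(L[:,2]<30)
    for c in(60,0,-60):
        k=y&(abs(L[:,1]-c)<30)&(L[:,2]>12)
        if k.sum()>5: print(n,c,k.sum(),np.percentile(L[k],[2,50,98],axis=0).round(1).tolist())
v=np.vstack([cv2.resize(q[150:260,190:340],None,fx=4,fy=4)[130:],cv2.resize(p[150:230,240:390],None,fx=4,fy=4)[:290]])[:,:,::-1]
cv2.imwrite("pics/c5.png",v[:600])
E
```

```text
clock: 14.32
tool_pos: [426.5, 246.6, 156.8]
tcp_rot: [1.98, 2.094, 0.375]
force: [0.0, -0.3, 0.3]
opening: 85.3
grasp_force: 0.0
shift [-7.633 -0.196  1.132] turn [ 3.295 -0.654  3.416] clock 14.32 tcp [426.5 246.6 156.8] q6 0.46 open 85.3
top 60 139 [[-28.0, 34.8, 12.1], [8.1, 70.7, 18.8], [29.2, 85.9, 23.7]]
top 0 125 [[-28.8, -26.6, 12.5], [16.9, -9.2, 19.1], [29.0, 23.6, 24.6]]
top -60 185 [[-28.5, -85.3, 12.2], [0.3, -58.8, 19.8], [29.2, -34.0, 24.0]]
side 60 102 [[-29.2, 32.9, 12.1], [-0.4, 68.9, 19.6], [25.6, 89.2, 24.3]]
side 0 130 [[-31.4, -29.0, 12.7], [-3.9, 22.6, 20.4], [24.7, 29.4, 24.3]]
side -60 178 [[-31.1, -85.1, 12.1], [-2.7, -66.3, 17.9], [25.4, -30.7, 24.3]]
```

View pics/c5.png

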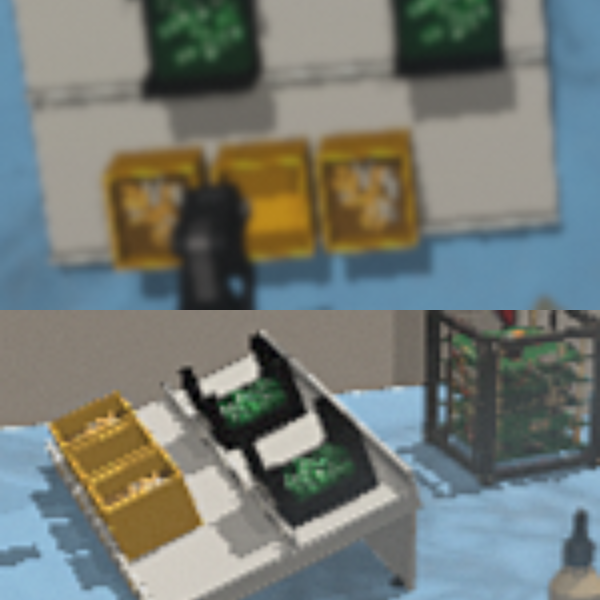

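The yellow bin is seated in its gap at top crop (265,200). It is in line with its neighbours, and the cloud extents match theirs within 1 mm. Now the black bin.

```bash
python3 -m pendant '[[[-0.9,0,0,0.4,-0.1,0.4,1],[-1.8,0,0,0.8,-0.2,0.8,1],[-2.7,-0.1,0.2,1.2,-0.3,1.2,1],[-3.6,-0.1,0.4,1.6,-0.3,1.6,1],[-4.5,-0.1,0.6,2,-0.4,2,1],[-5.4,-0.15,0.8,2.4,-0.5,2.5,1],[-6.3,-0.2,1,2.9,-0.6,3,1],[-7.63,-0.2,1.13,3.3,-0.65,3.42,1],[-7.63,-0.2,1.13,3.3,-0.65,3.42,1],[-7.63,-0.2,1.13,3.3,-0.65,3.42,1],[-7.63,-0.2,1.13,3.3,-0.65,3.42,1],[-7.63,-0.2,1.13,3.3,-0.65,3.42,1]]]'
python3 - <<'E'
from h import *
rel([452,-57.5,18],tool(-17.5,0,0))
E
```

```text
clock: 15.42
tool_pos: [449.0, -57.2, 106.6]
tcp_rot: [-2.53, -1.854, 0.011]
force: [-0.1, -0.0, 0.4]
opening: 85.5
grasp_force: 0.0
shift [0.02  0.09  2.214] turn [-0.074  0.026 -0.005] clock 15.42 tcp [449.  -57.2 106.6] q6 -0.01 open 85.5
```

```bash
python3 -m pendant '[[[0.01,0.04,0.4,-0.03,0,0,1],[0.01,0.04,0.8,-0.03,0,0,1],[0.01,0.04,1.0,-0.03,0,0,1],[0.01,0.04,1.0,-0.03,0,0,1],[0.01,0.04,1.0,-0.03,0,0,1]]]'
python3 - <<'E'
from h import *
rel([452,-57.5,18],tool(-17.5,0,0))
E
```

```text
clock: 15.83
tool_pos: [451.2, -57.4, 67.6]
tcp_rot: [-2.533, -1.858, 0.007]
force: [0.1, -0.9, 0.8]
opening: 85.4
grasp_force: 0.0
shift [0.007 0.025 1.24 ] turn [-0.027  0.031  0.007] clock 15.83 tcp [451.2 -57.4  67.6] q6 -0.01 open 85.4
```

```bash
python3 -m pendant '[[[0,0.01,0.4,-0.01,0.03,0,1],[0,0.01,0.8,-0.01,0.03,0,1],[0,0.01,1.1,-0.01,0.03,0,1],[0,0.01,1.23,-0.01,0.03,0,1],[0,0.01,1.23,-0.01,0.03,0,1],[0,0.01,1.23,-0.01,0.03,0,1],[0,0.01,1.23,-0.01,0.03,0,-1],[0,0.01,1.23,-0.01,0.03,0,-1],[0,0.01,1.23,-0.01,0.03,0,-1],[0,0.01,1.23,-0.01,0.03,0,-1],[0,0.01,1.23,-0.01,0.03,0,-1],[0,0.01,1.23,-0.01,0.03,0,-1]]]'
```

```text
clock: 16.83
tool_pos: [453.6, -59.3, 20.1]
tcp_rot: [2.533, 1.855, 0.002]
force: [0.6, 0.6, 6.5]
opening: 66.7
grasp_force: 68.4
```

```bash
python3 -m pendant '[[[0,0,-0.3,0,0,0,-1],[0,0,-0.9,0,0,0,-1],[0,0,-1.8,0,0,0,-1],[0,0,-2.7,0,0,0,-1],[0,0,-3.6,0,0,0,-1],[0,0,-4.2,0,0,0,-1],[0,0,-4.2,0,0,0,-1],[0,0,-4.2,0,0,0,-1]]]'
python3 - <<'E'
from h import *
print(slot(BC,3.9,(4,0,80)))
rel(slot(BC,3.9,(4,0,80)),tool(YAW,20,0))
for f in("0","3"):
    t=np.load(f"top{f}.npz");Q=cloud("top",t["d"]).reshape(-1,3);L=F.inv().apply(Q-BC)
    for s in(1,-1):
        k=(abs(L[:,0])<45)&(abs(L[:,1]-70*s)<45)&(L[:,2]>10)&(L[:,2]<32)
        r=cv2.minAreaRect(L[k,:2].astype(np.float32)); print(f,s,k.sum(),np.round(r[0],1),np.round(r[1],1),round(r[2],1),np.percentile(L[k,2],97).round(1))
    k=(abs(L[:,0])<30)&(abs(L[:,1])<25); print("slope h",np.median(L[k,2]))
E
```

```text
clock: 17.5
tool_pos: [453.3, -59.2, 188.5]
tcp_rot: [2.532, 1.854, 0.004]
force: [-0.2, -0.3, -2.0]
opening: 66.9
grasp_force: 67.7
[549.5679636  209.41810885 153.87868902]
shift [7.129 0.264 0.866] turn [-3.257  0.616 -3.439] clock 17.5 tcp [453.3 -59.2 188.5] q6 -0.01 open 66.9
0 1 176 [ 0.4 69.7] [62.2 68.7] 89.8 26.7
0 -1 166 [ -0.2 -69.8] [60.5 69.4] 89.6 26.7
slope h -24.31952801062414
3 1 179 [-0.  69.4] [69.8 61.3] 0.3 27.3
3 -1 165 [ -0.1 -69.9] [60.5 69.1] 89.5 26.1
slope h -24.1283076698316
```

```bash
python3 -m pendant '[[[0.9,0.03,0,-0.4,0.1,-0.4,-1],[1.8,0.06,0,-0.8,0.2,-0.8,-1],[2.7,0.1,0,-1.2,0.3,-1.2,-1],[3.6,0.13,0,-1.6,0.3,-1.7,-1],[4.5,0.17,0,-2,0.4,-2.1,-1],[5.4,0.2,0.1,-2.5,0.5,-2.6,-1],[6.3,0.23,0.3,-2.9,0.6,-3,-1],[7.13,0.26,0.5,-3.25,0.62,-3.44,-1],[7.13,0.26,0.8,-3.25,0.62,-3.44,-1],[7.13,0.26,0.8,-3.25,0.62,-3.44,-1],[7.13,0.26,0.8,-3.25,0.62,-3.44,-1],[7.13,0.26,0.8,-3.25,0.62,-3.44,-1]]]'
python3 -m pendant '[[[0,0,0,0,0,0,-1],[0,0,0,0,0,0,-1]]]'
python3 - <<'E'
from h import *
rel(slot(BC,3.9,(4,0,80)),tool(YAW,20,0))
rel(slot(BC,3.9,(4,0,20)),tool(YAW,20,0))
E
```

```text
clock: 18.5
tool_pos: [547.4, 209.1, 153.4]
tcp_rot: [1.982, 2.097, 0.363]
force: [0.8, 0.5, -0.0]
opening: 66.7
grasp_force: 67.5
clock: 18.67
tool_pos: [548.7, 209.1, 155.4]
tcp_rot: [1.981, 2.095, 0.368]
force: [0.4, 0.2, 0.4]
opening: 66.6
grasp_force: 67.5
shift [0.008 0.008 0.042] turn [-0.036 -0.016 -0.021] clock 18.67 tcp [548.7 209.1 155.4] q6 0.24 open 66.6
shift [0.005 0.014 1.542] turn [-0.036 -0.016 -0.021] clock 18.67 tcp [548.7 209.1 155.4] q6 0.24 open 66.6
```

```bash
python3 -m pendant '[[[0,0.01,0.4,0,0,0,-1],[0,0.01,0.8,0,0,0,-1],[0,0.01,1.2,0,0,0,-1],[0,0.01,1.45,0,0,0,-1],[0,0.01,1.6,0,0,0,-1],[0,0.01,1.6,0,0,0,-1],[0,0.01,1.6,0,0,0,-1],[0,0.01,1.6,0,0,0,-1]]]'
python3 - <<'E'
from h import *
rel(slot(BC,3.9,(4,0,0)),tool(YAW,20,0))
p,d=imaging.grab_frame("side");q,e=imaging.grab_frame("top")
np.savez("side4.npz",p=p,d=d);np.savez("top4.npz",p=q,d=e)
for n,d in(("top",e),("side",d)):
    Q=cloud(n,d).reshape(-1,3);L=F.inv().apply(Q-BC)
    k=(abs(L[:,0])<55)&(abs(L[:,1])<45)&(L[:,2]>31)&(L[:,2]<45); print(n,k.sum(),"edges",np.sort(L[k,1])[:12].round(1),np.sort(L[k,1])[-12:].round(1))
v=np.vstack([cv2.resize(q[150:260,190:340],None,fx=4,fy=4)[:300],cv2.resize(p[150:230,240:390],None,fx=4,fy=4)[:290]])[:,:,::-1]
cv2.imwrite("pics/c6.png",v[:600])
E
```

```text
clock: 19.33
tool_pos: [570.7, 211.4, 95.6]
tcp_rot: [1.98, 2.096, 0.369]
force: [-0.1, -0.8, -0.7]
opening: 66.9
grasp_force: 67.6
shift [-0.02   0.002  0.449] turn [-0.031 -0.022 -0.008] clock 19.33 tcp [570.7 211.4  95.6] q6 0.25 open 66.9
top 48 edges [-30.3 -29.7 -29.6 -29.4 -29.3 -28.9 -27.9 -27.4 -25.4 -25.3 -23.4 -23.3] [28.  28.  28.5 28.6 28.8 29.  30.2 30.2 30.4 30.4 30.7 30.8]
side 125 edges [-31.1 -30.4 -30.  -29.4 -29.2 -29.1 -28.9 -28.5 -28.5 -28.3 -28.3 -27.9] [32.  32.4 32.5 32.7 32.8 32.9 33.  33.1 33.9 34.3 34.3 36.8]
```

View pics/c6.png

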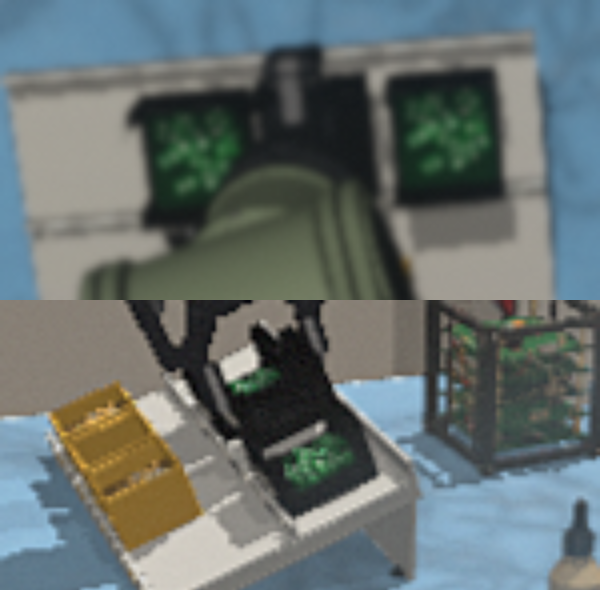

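The black bin hovers centred in its gap, with edges at −30 and +31 mm and neighbours at ±39 mm. In the top crop it is at about (320,120). I'll lower it now.

```bash
python3 -m pendant '[[[-0.02,0,0.12,0,0,0,-1],[-0.02,0,0.24,0,0,0,-1],[-0.02,0,0.34,0,0,0,-1],[-0.02,0,0.41,0,0,0,-1],[-0.02,0,0.41,0,0,0,-1],[-0.02,0,0.41,0,0,0,-1],[-0.02,0,0.41,0,0,0,-1]]]'
python3 - <<'E'
from h import *
rel(slot(BC,3.9,(0,0,0)),tool(YAW,20,0))
E
```

```text
clock: 20.02
tool_pos: [575.6, 210.9, 78.8]
tcp_rot: [1.98, 2.097, 0.366]
force: [0.4, -0.6, -0.6]
opening: 67.0
grasp_force: 67.6
shift [ 0.001 -0.07   0.014] turn [-0.05  -0.02  -0.006] clock 20.02 tcp [575.6 210.9  78.8] q6 0.25 open 67.0
```

```bash
python3 -m pendant '[[[0,0,0.02,0,0,0,-1],[0,0,0.04,0,0,0,-1],[0,0,0.04,0,0,0,-1],[0,0,0.04,0,0,0,-1]]]'
python3 - <<'E'
from h import *
rel(slot(BC,3.9,(0,0,0)),tool(YAW,20,0))
E
```

```text
clock: 20.35
tool_pos: [575.7, 211.0, 78.7]
tcp_rot: [1.98, 2.098, 0.366]
force: [-9.1, -2.1, 10.6]
opening: 66.9
grasp_force: 69.2
shift [-0.002 -0.071  0.01 ] turn [-0.052 -0.018 -0.004] clock 20.35 tcp [575.7 211.   78.7] q6 0.25 open 66.9
```

Contact with the slope. Easing off slightly and sliding down to the lip.

```bash
python3 -m pendant '[[[0,0,-0.01,0,0,0,-1],[0,-0.03,-0.01,0,0,0,-1],[0,-0.06,-0.01,0,0,0,-1],[0,-0.06,-0.01,0,0,0,-1],[0,-0.06,-0.01,0,0,0,-1]]]'; python3 -m pendant '[[[0,-0.03,0,0,0,0,-1],[0,-0.05,0,0,0,0,-1],[0,-0.05,0,0,0,0,-1],[0,-0.05,0,0,0,0,-1]]]'
python3 - <<'E'
from h import *
rel(slot(BC,3.9,(0,0,0)),tool(YAW,20,0))
E
```

```text
clock: 20.77
tool_pos: [575.2, 211.0, 78.4]
tcp_rot: [1.979, 2.095, 0.37]
force: [-1.8, -1.0, 5.7]
opening: 66.9
grasp_force: 68.3
clock: 21.1
tool_pos: [573.5, 210.9, 77.8]
tcp_rot: [1.978, 2.095, 0.371]
force: [0.3, -0.4, 5.4]
opening: 66.8
grasp_force: 68.4
shift [-0.004 -0.013  0.007] turn [-0.011 -0.025 -0.006] clock 21.1 tcp [573.5 210.9  77.8] q6 0.25 open 66.8
```

```bash
python3 -m pendant '[[[0,-0.03,0,0,0,0,-1],[0,-0.05,0,0,0,0,-1],[0,-0.05,0,0,0,0,-1],[0,-0.05,0,0,0,0,-1]]]'; python3 -m pendant '[[[0,-0.03,0,0,0,0,-1],[0,-0.05,0,0,0,0,-1],[0,-0.05,0,0,0,0,-1],[0,-0.05,0,0,0,0,-1]]]'
```

```text
clock: 21.43
tool_pos: [571.5, 210.9, 77.1]
tcp_rot: [1.978, 2.095, 0.371]
force: [0.3, 0.4, 5.6]
opening: 66.8
grasp_force: 68.4
clock: 21.77
tool_pos: [570.9, 210.8, 76.8]
tcp_rot: [1.978, 2.094, 0.374]
force: [4.6, -1.5, 3.6]
opening: 67.2
grasp_force: 67.9
```

```bash
python3 -m pendant '[[[0,-0.03,0,0,0,0,-1],[0,-0.03,0,0,0,0,-1],[0,-0.03,0,0,0,0,1],[0,-0.03,0,0,0,0,1],[0,-0.03,0,0,0,0,1],[0,-0.03,0,0,0,0,1],[0,-0.03,0,0,0,0,1],[0,-0.03,-0.3,0,0,0,1],[0,-0.03,-0.8,0,0,0,1],[0,-0.03,-1.5,0,0,0,1],[0,-0.03,-2.4,0,0,0,1],[0,-0.03,-3.3,0,0,0,1]]]'; python3 -m pendant '[[[-1,-0.5,-0.5,0,0,0,1],[-2,-1,-1,0,0,0,1],[-3,-1.5,-1.5,0,0,0,1],[-4,-2,-1.5,0,0,0,1],[-5,-2,-1.5,0,0,0,1],[-5,-2,-1.5,0,0,0,1],[-5,-2,-1.5,0,0,0,1]]]'
python3 - <<'E'
from h import *
p,d=imaging.grab_frame("side");q,e=imaging.grab_frame("top")
for n,D in(("top",e),("side",d)):
    Q=cloud(n,D).reshape(-1,3)
    for nm,C,w,h in(("black",BC,70,24),("yellow",YC,60,21)):
        L=F.inv().apply(Q-C)
        for c in(w,0,-w):
            k=(abs(L[:,0])<42)&(abs(L[:,1]-c)<w/2)&(L[:,2]>h-10)&(L[:,2]<h+6)
            if k.sum()>5:
                r=cv2.minAreaRect(L[k,:2].astype(np.float32)); print(n,nm,c,k.sum(),np.round(r[0],1),np.round(r[1],1),round(r[2],1),"rim h",np.percentile(L[k,2],95).round(1))
v=np.vstack([cv2.resize(q[150:260,190:340],None,fx=4,fy=4)[:300],cv2.resize(p[150:230,240:390],None,fx=4,fy=4)[:290]])[:,:,::-1]
cv2.imwrite("pics/c7.png",v[:600])
E
```

```text
clock: 22.77
tool_pos: [520.8, 207.2, 198.6]
tcp_rot: [1.982, 2.099, 0.363]
force: [-0.5, 0.2, 0.1]
opening: 85.7
grasp_force: 0.0
clock: 23.35
tool_pos: [438.0, -1.2, 228.1]
tcp_rot: [1.985, 2.09, 0.364]
force: [0.6, -0.1, 0.1]
opening: 85.7
grasp_force: 0.0
top black 70 148 [ 0.2 70. ] [62.4 68.9] 89.5 rim h 25.7
top black 0 149 [ 0.  -0.2] [62.2 69.2] 89.4 rim h 26.0
top black -70 144 [  0.3 -69.9] [60.5 68.7] 89.5 rim h 26.0
top yellow 60 243 [-0.3 60.6] [52.6 60.4] 89.9 rim h 23.1
top yellow 0 188 [-0.7 -0.5] [60.  52.7] 0.6 rim h 23.7
top yellow -60 226 [ -0.3 -59.5] [52.  59.1] 89.7 rim h 23.5
side black 70 64 [-2.3 69.8] [69.1 68.6] 89.9 rim h 26.7
side black 0 81 [-3.4  0.7] [68.3 67.8] 1.7 rim h 26.8
side black -70 104 [ -2.6 -67.8] [68.  65.7] 0.4 rim h 25.9
side yellow 60 136 [-2.4 60.1] [59.9 57.7] 89.7 rim h 23.8
side yellow 0 128 [-2.7  0.3] [57.8 57.6] 0.2 rim h 23.8
side yellow -60 205 [ -2.5 -58.7] [58.  56.9] 0.4 rim h 23.3
```

View pics/c7.png

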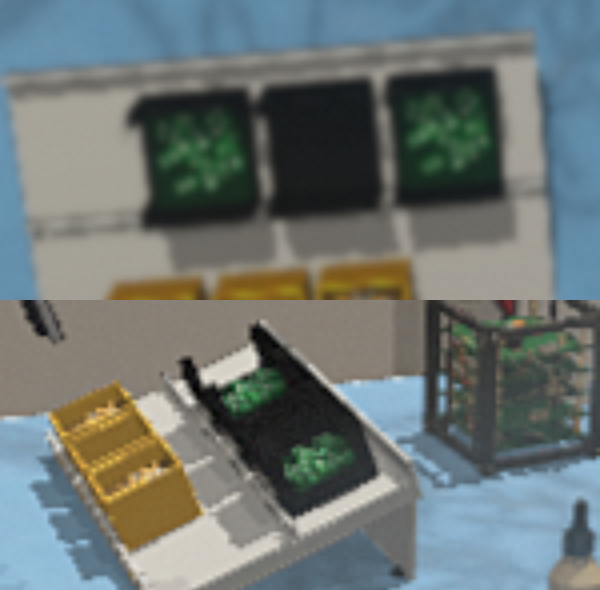

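Both bins are seated in line with their neighbours: black at top crop (325,145), yellow at side crop (125,450). The extents match within 1 mm, and the robot is clear.

```bash
python3 -c "
from bench import order
print(order.close_job())"
```

```text
the job is handed in; nothing more can be done
None
```

I un-nested the bins and put both back in their gaps, seated against the lips with the label side to the front and within about 1 mm of their neighbours' line; I handed the job in at about 23.5 s of the 58 s allowed.

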